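Take a bolt gauge out of the leaning rack and lock the rest in

ROBOT

A 7-joint arm with a two-finger parallel gripper is mounted at the origin on the work surface. World frame = base frame: x ahead of the robot, y to its left, z up, the work surface at z = 0. Lengths are in m, angles in rad, forces in N, time in s.
With the tool pointing down it reaches from about 0.425 to 0.925 m from the base axis. Payload 6.8 kg.
Tool frame: the origin (TCP) lies at the very end of the fingers, on their centre line; the grasp point (between the pads) lies 19 mm behind it; z points along the fingers, y is the line along which they close (so a half turn about z gives the same grasp; the last joint's range is limited). The gripper opens to 85 mm and grips with 20 to 120 N. Pads are 22 mm wide; open, the fingers measure 114 mm over their backs; the gripper's body (76 mm by 85 mm) begins 54 mm behind the grasp point. The pads swing forward as they close: fully open they stand 13 mm farther back than shut.
Start: joints at [1.184, 0.477, 0.022, 1.555, -0.011, 1.109, -0.083], TCP at [0.186, -0.649, 0.231] pointing down, gripper open.
Joint ranges: [-2.96, 2.96], [-0.34, 2.1], [-1.41, 1.46], [0.24, 2.44], [-1.37, 4.51], [0.17, 1.92], [-2.96, 2.96]. Speed limits (rad/s): [2.39, 2.39, 3.14, 3.14, 3.14, 3.14, 3.14].

INTERFACE

Orientations are given as a rotation vector (axis times angle).
In Python, from bench import r gives the robot as it stands. The module is installed in compiled form; this text tells all that it offers.
- The arm moves only by the tool servo_tool, never from a script. Its argument "commands" is a list of rows, each a list of 7 numbers: the turn, a rotation vector about the world's x, y, z in degrees, then the shift along the world's x, y, z in mm, then the closure, from 0 (fully open) to 1 (shut). A call has 1 to 5 rows; each row is the pose to reach, as a shift and turn from the pose commanded when the call began; what a row does not reach only later rows make up. A row lasts 1/12 s, in which the tool goes at most 41.7 mm and 7.16 degrees, less where a joint would pass 70% of its speed; a pose out of reach is approached as far as the arm can. A call with a gripper value outside its range is refused whole. The fingers move at their own pace and stop on an object; "force" is the grip in N (left out, the last holds). Time passes only in rows, so rows that repeat a pose let the fingers close. It gives the time, the measured TCP pose, the force, the opening and the grip force at its end, in the units of the state.
- r.get_obs(): the state, without advancing time (a new reading comes with each control period).
- r.grab_frame(name): name is "scene" or "side" or "wrist"; returns (picture, depth): 420x560x3 uint8, blue, green, red; 420x560 float32, m along the optical axis (not along the pixel's ray), 0 where there is no reading.
- r.camera_info(name): a dict with "vertical_fov" (degrees; the focal length in pixels is half the picture's height over the tangent of half this angle, whatever the lens; pixels are square), "cx", "cy" (the principal point, pixels), "cam_to_world" (4x4, takes a point from camera to world coordinates); the wrist camera has in their place "T_tool_cam" (4x4, takes a point from camera to tool coordinates, whose origin is the TCP and whose axes are the flange's). Camera axes: x right, y up, looking along -z (the intrinsics and any distortion apply to the point x, -y, -z); pixel columns grow to the right and rows downward; lengths in m; the calibration is good to about 2 mm. A picture is of the moment at which its call begins: read the wrist's pose just before it. camera_info takes no time and is no camera call.
- r.hand_in(): hands the job in; it is judged then, once.
The state is a dict: "clock": time; "joints": joint angles; "qvel": joint speeds; "tau": joint torques, N m; "tcp_pos": TCP position; "orientation": TCP orientation; "contact_force": force on the tool from outside, world axes, zero at the start; "moment": the same for the moment, N m; "grip_width": finger opening in m; "gripper_force": force on a finger pad.
Only numpy, scipy, OpenCV 4.12 (cv2) and the standard library are available. Lean on these libraries where they do the work, as an engineer would, in place of code of your own. Each camera call takes 0.05 s, during which the arm holds its last target. There are 200 camera calls.

TASK

Slide the orange-banded gauge plate up out of its slot in the leaning rack and stand it on the tilted wooden rest: orange band uppermost, lying back against the board, about the middle of the ledge, gently lowered until it touches the ledge before you let go (the ledge may be clamped at any height). Then swing the rack's red keeper bar shut over the other two plates until it snaps home in its catch. Leave those two plates down in their slots and the other things on the bench where they are.

Things in the scene. Friction and masses are not known exactly. Their poses are not given: they have to be found in the camera images.
- gauge_orange: the plate to move: aluminium gauge plate 100 x 6 x 90 mm (x width, y thickness, z up along the slide), a row of dark holes, an orange band 22 mm deep along its top edge; about 0.14 kg. Origin: middle of its bottom edge; same front and back. Starts in any one of the three slots, where a leaf spring rubs on it: sliding it out takes several newtons.
- orange_top (a point): middle of the orange plate's top edge, 90 mm above its origin along its z
- gauge_blue: same plate with a blue band; stays in its slot
- gauge_green: same plate with a green band; stays in its slot
- rack: fixed wooden foot of the gauge rack on the bench, 180 mm wide, origin on the bench. It carries the leaning cradle with three slots: each 8 mm wide and 102 mm long, walls 6 mm thick; about 40 mm free between neighbouring plates
- cradle: slotted upper part of the rack, leaning 0.33 rad towards the robot. Origin: middle of its underside. z: the way plates slide out (up and towards the robot); y: along the row of slots; x: along a plate's width, away from the robot. Slots at y = -46, 0, +46 mm, floor at z = 10 mm, wall tops at z = 66 mm; plate tops at z = 100 mm
- keeper (a joint): angle of the red keeper bar: 0 = shut over the plates, along the row, against its stop; grows as it swings away from the robot, to 1.9; starts at 1.25 to 1.75. The hinge is slightly stiff and stays where left. From 0.14 to 0.03 rad the bar rides over a sprung ball (about 5 N at the pin); past it it snaps to 0 and is held
- keeper_pin (a point): middle of the black upright pin on the free end of the keeper bar, the place to hold it: 12 mm diameter, 40 mm long along cradle z; this point is 21 mm above the bar's top face, 18 mm below the pin's top. The bar is 10 x 10 mm in section, its underside 10 mm above the plate tops
- keeper_hinge (a point): hinge axis of the keeper bar at mid height of the bar; the axis is cradle z; the pin is 180 mm from it. Post 16 mm thick at cradle x = 30, y = +84 mm, up to z = 123 mm
- stand: fixed wooden foot, 140 x 110 mm, of the tilted rest, origin on the bench. The rest's ledge is grey, 120 mm long, with a lip 9 mm high that stands 16 mm off the board. It is clamped by friction somewhere from 0 to 16 mm up the board from the rest's origin; this setting changes and is not reported: feel for it. Do not force it
- rest: the tilted rest for one plate: pale wooden board, 130 mm long, 8 mm thick, top at z = 60 mm, with a grey clamped ledge. Origin: on the board's face in mid length, 40 mm above the bench. x: along the board; z: up the board, leaning 0.30 rad from vertical towards -y; y: out of its face. A plate home has its origin at x 0, y 3, z = ledge height (0 to 16 mm), its axes along the rest's (or half turned)
- bolt_bin: loose blue bin with bolts, 110 x 90 x 50 mm, origin under its centre; leave alone
- carton: loose cardboard box, 80 x 60 x 50 mm, origin under its centre; leave alone
- spanner: loose steel spanner 170 mm long lying on the bench; leave alone
- oil_can: loose green can, 50 mm diameter, 100 mm tall, origin under its centre; leave alone
- catch (a point): where the shut bar's centre line lies over the catch post (steel, cradle x from 20 to 54 mm, 10 mm thick in y, up to cradle z = 100 mm, its sprung ball to 113 mm, its stop to 116 mm)
There are look-alikes about, which are no part of the job. Leave any purple or turquoise look-alike of the rack alone. Leave any pink or white look-alike of the gauge_green alone.

How it is judged:
By the outcome, as a careful person would: the job done as asked, in the order asked, and still so for the second after the job is handed in, with the robot touching nothing.
It also fails if it takes over 67 s, if anything falls off the work surface, if the arm or the gripper's body presses on something with over 40 N, if the wrist force passes 120 N, or if a joint passes its speed limit or range.

## Working session

There is one attempt and no reset: what is moved stays moved. The work goes in short steps, Python scripts to look and compute and a tool call to move; the robot and the scene stay as the last step left them, time stands still between calls to the robot, and variables do not carry over. Pictures are saved under pics/ and viewed, at most 13 in all, crops included, and the job is handed in when it is done.

Besides the shell and the picture viewer there is one more tool, called after "Call:" as name([rows], argument=value, ...), one row to a line, values as JSON. servo_tool: Moves the arm, as the interface text tells. Its arguments: {"type":"object","properties":{"commands":{"type":"array"},"force":{"type":"number"}},"required":["commands"]}

```bash
mkdir -p pics; ls; cat > h.py <<'E'
import numpy as np, cv2
from bench import r
from scipy.spatial.transform import Rotation as R
def cam(n):
    i=r.camera_info(n); f=210/np.tan(np.radians(i['vertical_fov'])/2)
    if 'cam_to_world' in i: T=np.array(i['cam_to_world'])
    else:
        o=r.get_obs(); W=np.eye(4); W[:3,:3]=R.from_rotvec(o['orientation']).as_matrix(); W[:3,3]=o['tcp_pos']; T=W@np.array(i['T_tool_cam'])
    return f,i['cx'],i['cy'],T
def pts(d,c):
    f,cx,cy,T=c; v,u=np.mgrid[:d.shape[0],:d.shape[1]]
    P=np.stack([(u-cx)/f*d,-(v-cy)/f*d,-d],-1)
    return P@T[:3,:3].T+T[:3,3]
def grab(n,save=None):
    c=cam(n); p,d=r.grab_frame(n)
    if save: cv2.imwrite('pics/'+save,p)
    return p,d,pts(d,c),c
E
python3 - <<'E'
from h import *
o=r.get_obs(); print(o)
for n in ['scene','side','wrist']:
    i=r.camera_info(n); print(n,i)
    p,d,P,c=grab(n,n+'0.png'); np.savez(n+'0.npz',p=p,d=d,P=P)
E
python3 -c "
import cv2,numpy as np
a=[cv2.imread('pics/%s0.png'%n) for n in('scene','side')]
"
```

```text
pics
{'clock': 0.0, 'joints': array([ 1.18388969,  0.47777339,  0.02236121,  1.55645076, -0.01152962,
        1.10931195, -0.08308976]), 'qvel': array([-0.00070863, -0.0002737 , -0.00116088,  0.0004945 , -0.00079445,
       -0.00173256, -0.00153434]), 'tau': array([-3.41715540e-04, -5.96451902e+01,  1.60803560e+00, -2.81198859e+01,
        1.25677296e-02,  9.32341442e-03, -2.07666908e-06]), 'tcp_pos': array([ 0.18558293, -0.64836797,  0.23034434]), 'orientation': array([-3.10935609e+00, -4.36283667e-01,  5.78087249e-04]), 'contact_force': array([ 1.17528916, -0.38657594,  0.98869474]), 'moment': array([-0.04280952, -0.01834301, -0.02051797]), 'gripper_force': 0.0, 'grip_width': 0.08553704967731823}
scene {'vertical_fov': 51.26944741903148, 'cx': 274.788279027767, 'cy': 211.21277743359062, 'cam_to_world': array([[-0.06616653, -0.82930283,  0.55486828,  1.0918411 ],
       [ 0.99775891, -0.04944074,  0.04508619,  0.08676333],
       [-0.009957  ,  0.55660797,  0.83071561,  1.09941959],
       [ 0.        ,  0.        ,  0.        ,  1.        ]])}
side {'vertical_fov': 49.79702516518396, 'cx': 275.2826503716142, 'cy': 216.37134136319324, 'cam_to_world': array([[-0.85479218,  0.37275346, -0.36108889,  0.02111655],
       [-0.51886919, -0.60009553,  0.60881863,  0.75543718],
       [ 0.01025143,  0.7077713 ,  0.70636725,  0.97184398],
       [ 0.        ,  0.        ,  0.        ,  1.        ]])}
wrist {'vertical_fov': 61.2163202183443, 'cx': 272.4922678729329, 'cy': 205.7375074773166, 'T_tool_cam': array([[-2.15333903e-04,  9.48794273e-01,  3.15894574e-01,
         8.03707327e-02],
       [ 9.99999956e-01,  1.39195165e-04,  2.63588946e-04,
        -1.21435712e-03],
       [ 2.06120685e-04,  3.15894617e-01, -9.48794260e-01,
        -1.43128065e-01],
       [ 0.00000000e+00,  0.00000000e+00,  0.00000000e+00,
         1.00000000e+00]])}
```

View pics/scene0.png

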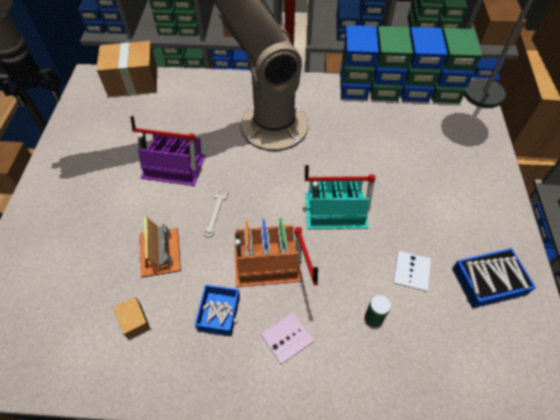

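View pics/side0.png

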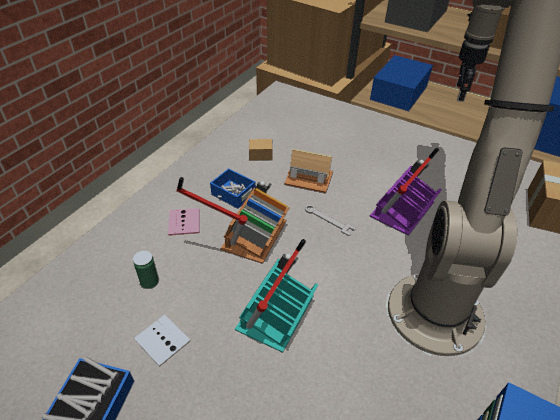

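The scene view shows the orange/brown rack at about (268,255) with the orange plate in the left slot at (250,238). Its keeper is open to the pin at (315,275). The rest is at (160,245), with its grey ledge on the right (+y) side. The side view agrees, with the rack at (255,225) and the rest at (310,170). Next I'll get rough positions from the depth images.

```bash
python3 - <<'E'
from h import *
boxes={'scene':dict(rack=(225,205,330,290),rest=(130,210,190,280)),'side':dict(rack=(165,165,300,265),rest=(280,145,340,195))}
H={'red':((0,150,80),(6,255,255)),'orange':((7,120,60),(22,255,255)),'blue':((100,90,60),(125,255,255)),'green':((45,90,50),(75,255,255)),'pale':((14,50,120),(26,140,255)),'grey':((0,0,40),(180,50,150))}
for n in boxes:
    z=np.load(n+'0.npz'); p,P=z['p'],z['P']; hsv=cv2.cvtColor(p,cv2.COLOR_BGR2HSV)
    print(n,'table z',np.round([P[v,u,2] for v,u in ((200,100),(350,300),(200,230))],3))
    for b,(x0,y0,x1,y1) in boxes[n].items():
        for h,(lo,hi) in H.items():
            m=cv2.inRange(hsv,lo,hi)>0; M=np.zeros_like(m); M[y0:y1,x0:x1]=m[y0:y1,x0:x1]; M&=P[...,2]>0.03
            q=P[M]
            if len(q)>8: print(b,h,len(q),'med',np.round(np.median(q,0),3),'lo',np.round(np.percentile(q,3,0),3),'hi',np.round(np.percentile(q,97,0),3))
a=[cv2.resize(np.load('scene0.npz')['p'][200:290,120:330],None,fx=3.8,fy=3.8,interpolation=3)]
b=cv2.resize(np.load('side0.npz')['p'][140:270,165:345],None,fx=1.9,fy=1.9,interpolation=3)
w=np.zeros((600,800,3),np.uint8); w[:342,:798]=a[0]; w[345:345+b.shape[0],:b.shape[1]]=b
wr=cv2.resize(np.load('wrist0.npz')['p'],(340,255)); w[345:,400:740]=wr
cv2.imwrite('pics/m1.png',w)
E
```

```text
scene table z [-0.004  0.008 -0.003]
rack red 201 med [0.58  0.114 0.174] lo [0.509 0.093 0.15 ] hi [0.669 0.133 0.232]
rack orange 1928 med [0.572 0.019 0.071] lo [ 0.461 -0.056  0.032] hi [0.596 0.094 0.121]
rack blue 97 med [0.526 0.01  0.115] lo [ 0.461 -0.081  0.047] hi [0.639 0.019 0.136]
rack green 70 med [0.506 0.057 0.124] lo [0.46  0.049 0.087] hi [0.544 0.064 0.137]
rack pale 53 med [ 0.485 -0.033  0.08 ] lo [ 0.456 -0.046  0.038] hi [0.562 0.067 0.13 ]
rack grey 298 med [0.532 0.047 0.096] lo [ 0.469 -0.059  0.062] hi [0.67  0.141 0.234]
rest orange 481 med [ 0.539 -0.292  0.068] lo [ 0.467 -0.311  0.032] hi [ 0.585 -0.254  0.096]
rest pale 239 med [ 0.523 -0.299  0.092] lo [ 0.461 -0.317  0.04 ] hi [ 0.582 -0.277  0.099]
rest grey 303 med [ 0.52  -0.272  0.046] lo [ 0.462 -0.291  0.038] hi [ 0.571 -0.25   0.059]
side table z [-0.747 -0.     0.023]
rack red 316 med [0.545 0.121 0.164] lo [0.332 0.092 0.145] hi [0.658 0.162 0.203]
rack orange 717 med [0.517 0.017 0.088] lo [ 0.447 -0.053  0.032] hi [0.569 0.102 0.133]
rack blue 730 med [ 0.643 -0.055  0.049] lo [ 0.46  -0.143  0.032] hi [0.738 0.019 0.131]
rack green 236 med [0.49  0.056 0.111] lo [0.45  0.045 0.09 ] hi [0.537 0.064 0.135]
rack pale 56 med [ 0.494 -0.04   0.071] lo [ 0.297 -0.282  0.041] hi [0.573 0.329 0.422]
rack grey 1122 med [0.514 0.061 0.082] lo [ 0.357 -0.255  0.034] hi [0.629 0.14  0.144]
rest orange 74 med [ 0.496 -0.269  0.035] lo [ 0.021 -0.312  0.03 ] hi [0.571 0.755 0.972]
rest pale 700 med [ 0.516 -0.298  0.071] lo [ 0.457 -0.315  0.043] hi [ 0.576 -0.277  0.097]
rest grey 241 med [ 0.51  -0.267  0.048] lo [ 0.455 -0.284  0.032] hi [ 0.564 -0.248  0.058]
```

View pics/m1.png

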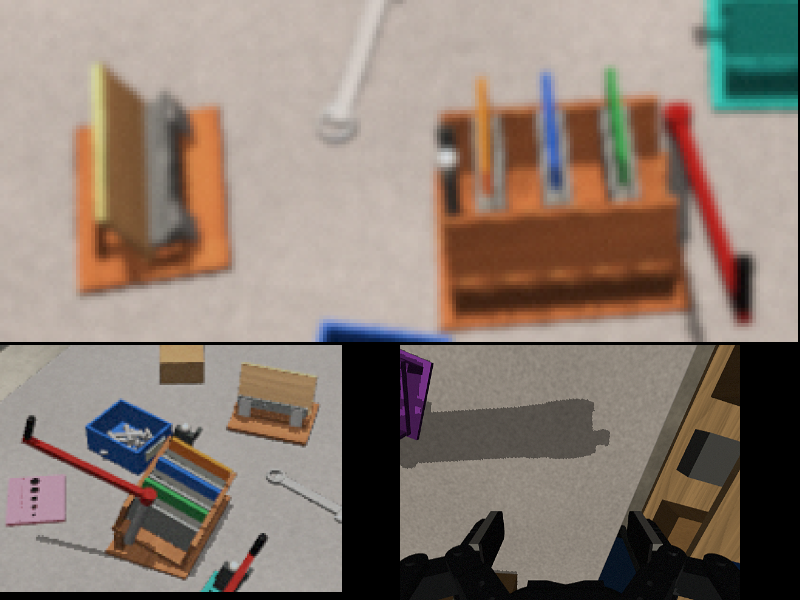

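```bash
python3 - <<'E'
from h import *
H={'orange':((7,120,60),(22,255,255)),'blue':((100,90,60),(125,255,255)),'green':((45,90,50),(75,255,255))}
yr={'orange':(-.055,-.015),'blue':(-.005,.03),'green':(.035,.075)}
def line(q):
    m=np.median(q,0); 
    for _ in range(3):
        q=q[np.linalg.norm(np.cross(q-m,np.linalg.svd(q-q.mean(0),full_matrices=False)[2][0]),axis=1)<.02]; m=q.mean(0)
    w=np.linalg.svd(q-m,full_matrices=False)[2]; return m,w
def plane(q):
    for _ in range(4):
        m=q.mean(0); s=np.linalg.svd(q-m,full_matrices=False)[2]; e=abs((q-m)@s[2]); q=q[e<max(.003,2*e.std())]
    return q.mean(0),s,len(q),e.std()
for n in ['scene','side']:
    z=np.load(n+'0.npz'); p,P=z['p'],z['P']; hsv=cv2.cvtColor(p,cv2.COLOR_BGR2HSV)
    for k,(lo,hi) in H.items():
        M=(cv2.inRange(hsv,lo,hi)>0)&(P[...,0]>.43)&(P[...,0]<.6)&(P[...,1]>yr[k][0])&(P[...,1]<yr[k][1])&(P[...,2]>.095)&(P[...,2]<.15)
        q=P[M]
        m,w=line(q); d=w[0]*np.sign(w[0][0]); t=(q-m)@d
        print(n,k,len(q),m.round(4),'dir',d.round(3),'ends',(m+d*np.percentile(t,2)).round(3),(m+d*np.percentile(t,98)).round(3))
    q=P[(P[...,0]>.44)&(P[...,0]<.6)&(P[...,1]>-.335)&(P[...,1]<-.27)&(P[...,2]>.062)&(P[...,2]<.11)&(hsv[...,1]>50)]
    m,s,N,e=plane(q); print(n,'rest',N,m.round(4),'n',(s[2]*np.sign(s[2][1])).round(3),'long',(s[0]*np.sign(s[0][0])).round(3),e.round(4),'x',np.percentile(q,(1,99),0).round(3))
    # pin: dark
    M=(hsv[...,2]<60)&(P[...,0]>.58)&(P[...,0]<.75)&(P[...,1]>.08)&(P[...,1]<.22)&(P[...,2]>.12)&(P[...,2]<.26)
    q=P[M]; v,u=np.nonzero(M); print(n,'pin',len(q),np.median(q,0).round(3),np.percentile(q,(5,95),0).round(3).tolist(),u.mean(),v.mean())
    M=(cv2.inRange(hsv,(0,150,60),(6,255,255))>0)&(P[...,0]>.45)&(P[...,0]<.72)&(P[...,1]>.07)&(P[...,1]<.2)&(P[...,2]>.13)&(P[...,2]<.26)
    m,w=line(P[M]);d=w[0]*np.sign(w[0][0]);t=(P[M]-m)@d;print(n,'bar',m.round(3),d.round(3),(m+d*t.min()).round(3),(m+d*t.max()).round(3))
o=r.get_obs();print(R.from_rotvec(o['orientation']).as_matrix().round(3))
E
```

```text
scene orange 181 [ 0.5532 -0.0358  0.1089] dir [ 0.988  0.011 -0.152] ends [ 0.474 -0.037  0.121] [ 0.583 -0.035  0.104]
scene blue 66 [0.5125 0.0116 0.1232] dir [0.951 0.145 0.272] ends [0.461 0.004 0.109] [0.55  0.017 0.134]
scene green 67 [0.5062 0.0568 0.124 ] dir [0.949 0.149 0.277] ends [0.458 0.049 0.11 ] [0.544 0.063 0.135]
scene rest 332 [ 0.5249 -0.2988  0.082 ] n [-0.232  0.913  0.336] long [ 0.968  0.25  -0.009] 0.0007 x [[ 0.461 -0.322  0.063]
 [ 0.586 -0.279  0.1  ]]
scene pin 46 [0.674 0.137 0.232] [[0.664, 0.135, 0.214], [0.679, 0.141, 0.246]] 314.82608695652175 274.8478260869565
scene bar [0.58  0.114 0.174] [0.918 0.238 0.317] [0.505 0.095 0.148] [0.681 0.14  0.209]
side orange 261 [ 0.5112 -0.033   0.1148] dir [0.957 0.134 0.257] ends [ 0.463 -0.04   0.102] [ 0.564 -0.026  0.129]
side blue 233 [0.5028 0.0122 0.1148] dir [0.944 0.155 0.29 ] ends [0.456 0.005 0.1  ] [0.545 0.019 0.128]
side green 214 [0.4916 0.0567 0.1144] dir [0.935 0.135 0.327] ends [0.45  0.051 0.1  ] [0.537 0.063 0.13 ]
side rest 335 [ 0.5177 -0.2994  0.0805] n [-0.236  0.914  0.332] long [ 0.968  0.25  -0.002] 0.0008 x [[ 0.456 -0.321  0.062]
 [ 0.579 -0.279  0.099]]
side pin 49 [0.664 0.142 0.229] [[0.655, 0.136, 0.208], [0.672, 0.144, 0.245]] 180.42857142857142 184.0204081632653
side bar [0.578 0.117 0.174] [0.919 0.236 0.315] [0.498 0.096 0.146] [0.675 0.142 0.207]
[[ 0.961  0.275 -0.   ]
 [ 0.275 -0.961  0.001]
 [-0.    -0.001 -1.   ]]
```

Call:
servo_tool([
  [0,0,0,115,120,50,0],
  [0,0,0,115,120,50,0],
  [0,0,0,115,120,50,0],
  [0,0,0,115,120,50,0],
  [0,0,0,115,120,50,0],
], force=60)

```text
clock: 0.57
tcp_pos: [0.3084, -0.5236, 0.2835]
orientation: [3.109, 0.452, 0.008]
contact_force: [1.0, -0.1, -0.1]
grip_width: 0.0856
gripper_force: 0.0
```

Call:
servo_tool([
  [0,0,0,115,120,0,0],
  [0,0,0,115,120,0,0],
  [0,0,0,115,120,0,0],
  [0,0,0,115,120,0,0],
  [0,0,0,115,120,0,0],
])

```text
clock: 0.98
tcp_pos: [0.4232, -0.4005, 0.2813]
orientation: [-3.105, -0.457, -0.007]
contact_force: [1.0, 1.0, 0.2]
grip_width: 0.0854
gripper_force: 0.0
```

Call:
servo_tool([
  [0,0,0,100,115,0,0],
  [0,0,0,100,115,0,0],
  [0,0,0,100,115,0,0],
  [0,0,0,100,115,0,0],
  [0,0,0,100,115,0,0],
])

```text
clock: 1.4
tcp_pos: [0.5204, -0.2868, 0.2811]
orientation: [-3.106, -0.453, -0.004]
contact_force: [0.7, 1.0, 0.8]
grip_width: 0.0853
gripper_force: 0.0
```

```bash
python3 - <<'E'
from h import *
p,d,P,c=grab('wrist','rest_w.png'); np.savez('wrest.npz',p=p,d=d,P=P)
hsv=cv2.cvtColor(p,cv2.COLOR_BGR2HSV)
print(r.get_obs()['joints'].round(2), P[::60,::80,2].round(3))
box=(P[...,0]>.43)&(P[...,0]<.62)&(P[...,1]>-.34)&(P[...,1]<-.22)
q=P[box&(P[...,2]>.07)&(P[...,2]<.11)&(hsv[...,1]>50)]
for _ in range(5):
    m=q.mean(0); s=np.linalg.svd(q-m,full_matrices=False)[2]; e=abs((q-m)@s[2]); q=q[e<max(.002,2*e.std())]
print(len(q),m.round(4),s.round(3),np.percentile(q,(.5,99.5),0).round(4))
E
```

```text
[ 0.55  0.31 -0.18  1.69  0.06  1.15 -0.93] [[ 0.    -0.     0.05   0.002 -0.     0.051  0.001]
 [ 0.133  0.007 -0.001  0.002  0.    -0.002  0.002]
 [ 0.103  0.024  0.     0.009  0.009  0.001 -0.   ]
 [ 0.002 -0.     0.007  0.012  0.011  0.001  0.001]
 [ 0.001  0.     0.001  0.001  0.    -0.     0.   ]
 [ 0.001  0.     0.308  0.002 -0.001  0.319  0.   ]
 [ 0.348  0.348  0.001  0.04  -0.     0.353  0.342]]
1483 [ 0.5226 -0.2993  0.0867] [[-0.969 -0.246 -0.002]
 [-0.089  0.358 -0.93 ]
 [-0.229  0.901  0.369]] [[ 0.4571 -0.3205  0.0704]
 [ 0.5819 -0.2806  0.0987]]
```

View pics/rest_w.png

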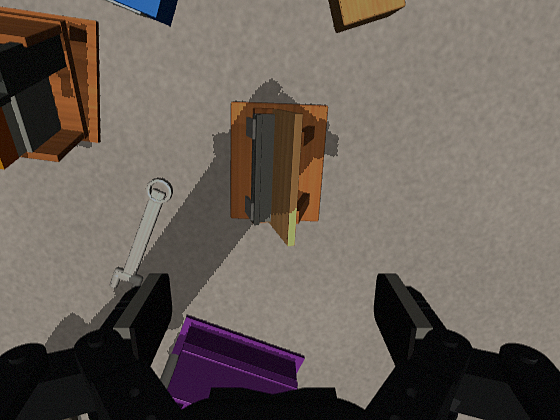

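The rest is clear at (280,165), with its grey ledge at (262,165) on the +y side, and the board axis agrees with the fixed cameras. Next I'll compute its origin and the turn needed for the rack.

```bash
cat >> h.py <<'E'
def frame(yaw,lean_axis,a):
    Z=R.from_euler('z',yaw); return (Z*R.from_euler(lean_axis,a)).as_matrix()
psi=0.15; C=frame(psi,'y',-0.33)     # cradle axes in columns
FL=np.diag([1,-1,-1.])               # tool axes for tool x = object x, tool z = -object z
def turn(target):
    o=r.get_obs(); return np.degrees((R.from_matrix(target)*R.from_rotvec(o['orientation']).inv()).as_rotvec()).round(1)
E
python3 - <<'E'
from h import *
print(C.round(3)); print('turn',turn(C@FL), 'tool',(C@FL).round(3)); o=r.get_obs(); print(o['tcp_pos'])
ex=np.array([np.cos(.252),np.sin(.252),0]); n=np.array([-np.sin(.252)*np.cos(.3),np.cos(.252)*np.cos(.3),np.sin(.3)]); up=np.cross(ex,n)
for f in ['scene0','side0','wrest']:
    z=np.load(f+'.npz');P=z['P'];hsv=cv2.cvtColor(z['p'],cv2.COLOR_BGR2HSV)
    M=(P[...,0]>.43)&(P[...,0]<.62)&(P[...,1]>-.34)&(P[...,1]<-.22)&(P[...,2]>.06)&(P[...,2]<.12)&(hsv[...,1]>50)&(abs(P@n+.3765)<.004)
    q=P[M]; h=q@n; u=q@ex; print(f,len(q),'off',np.median(h).round(4),'u',np.percentile(u,(.5,99.5)).round(4),'top',np.percentile(q@up,99.5).round(4))
print('up',up.round(3))
E
```

```text
[[ 0.935 -0.149 -0.32 ]
 [ 0.141  0.989 -0.048]
 [ 0.324  0.     0.946]]
turn [  4.  -18.4  -7.7] tool [[ 0.935  0.149  0.32 ]
 [ 0.141 -0.989  0.048]
 [ 0.324 -0.    -0.946]]
[ 0.51805168 -0.29028971  0.28098038]
scene0 360 off -0.377 u [0.3661 0.4954] top 0.2214
side0 407 off -0.3765 u [0.3631 0.4904] top 0.2195
wrest 2383 off -0.3753 u [0.3642 0.4925] top 0.2199
up [ 0.074 -0.286  0.955]
```

Call:
servo_tool([
  [4.0,-18.4,-7.7,-30,160,-5,0],
  [4.0,-18.4,-7.7,-30,160,-5,0],
  [4.0,-18.4,-7.7,-30,160,-5,0],
  [4.0,-18.4,-7.7,-30,160,-5,0],
  [4.0,-18.4,-7.7,-30,160,-5,0],
])

```text
clock: 1.87
tcp_pos: [0.4818, -0.1289, 0.275]
orientation: [-3.067, -0.226, -0.503]
contact_force: [-0.4, 0.9, 0.3]
grip_width: 0.0859
gripper_force: 0.0
```

Call:
servo_tool([
  [0,0,0,-23,95,-15,0],
  [0,0,0,-23,95,-15,0],
  [0,0,0,-23,95,-15,0],
  [0,0,0,-23,95,-15,0],
  [0,0,0,-23,95,-15,0],
])

```text
clock: 2.28
tcp_pos: [0.4625, -0.0396, 0.2614]
orientation: [-3.068, -0.221, -0.508]
contact_force: [-0.1, 0.0, -0.4]
grip_width: 0.0853
gripper_force: 0.0
```

```bash
python3 - <<'E'
from h import *
p,d,P,c=grab('wrist','rack_w.png'); np.savez('wrack.npz',p=p,d=d,P=P)
o=r.get_obs();print(o['tcp_pos'],R.from_rotvec(o['orientation']).as_matrix().round(3),o['joints'].round(2))
hsv=cv2.cvtColor(p,cv2.COLOR_BGR2HSV)
H={'orange':((7,120,60),(22,255,255)),'blue':((100,90,60),(125,255,255)),'green':((45,90,50),(75,255,255))}
Q=P@C   # cradle-aligned coordinates
print('ref orange guess',(np.array([.505,-.034,.115])@C).round(4))
for k,(lo,hi) in H.items():
    M=(cv2.inRange(hsv,lo,hi)>0)&(P[...,0]>.40)&(P[...,0]<.65)&(P[...,1]>-.09)&(P[...,1]<.11)&(P[...,2]>.085)&(P[...,2]<.16)
    L,S,st,ce=cv2.connectedComponentsWithStats(M.astype(np.uint8)); 
    for i in np.argsort(-st[1:,4])[:3]+1:
        if st[i,4]<100: continue
        q=Q[S==i]; w=P[S==i]; m=w.mean(0); s=np.linalg.svd(w-m,full_matrices=False)[2]
        print(k,st[i],'cradle-aligned pct',np.percentile(q,(1,50,99),0).round(4).tolist(),'dir',s[0].round(3))
E
```

```text
[ 0.46290578 -0.04051473  0.26154326] [[ 0.937  0.141  0.32 ]
 [ 0.134 -0.99   0.046]
 [ 0.323 -0.    -0.946]] [ 0.42 -0.05 -0.42  2.19 -0.11  0.67 -1.35]
ref orange guess [ 0.5048 -0.1091 -0.0514]
orange [ 133  115  179   13 1815] cradle-aligned pct [[0.5587, -0.1405, -0.1031], [0.5635, -0.061, -0.0801], [0.567, 0.0147, -0.0782]] dir [-0.157  0.988  0.002]
orange [272 130   8 117 881] cradle-aligned pct [[0.458, -0.113, -0.0553], [0.5135, -0.1104, -0.0458], [0.5572, -0.107, -0.0443]] dir [-0.939 -0.144 -0.312]
blue [215 131  14 117 928] cradle-aligned pct [[0.4574, -0.0676, -0.0634], [0.5122, -0.0642, -0.0459], [0.557, -0.0608, -0.0443]] dir [-0.94  -0.147 -0.307]
green [158 132  20 116 906] cradle-aligned pct [[0.4578, -0.0217, -0.054], [0.5116, -0.0183, -0.0457], [0.5568, -0.015, -0.0441]] dir [-0.938 -0.146 -0.315]
```

View pics/rack_w.png

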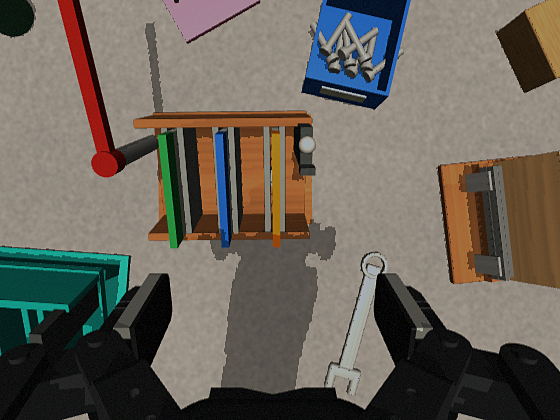

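The orange plate's top edge is at x≈276, y 130–247 px. The 46 mm spacing, 100 mm width and lean all match the text. I'll descend along the plate with the fingers partly open.

Call:
servo_tool([
  [0,0,0,31.6,3.8,-105.4,0.65],
  [0,0,0,31.6,3.8,-105.4,0.65],
  [0,0,0,31.6,3.8,-105.4,0.65],
  [0,0,0,31.6,3.8,-105.4,0.65],
  [0,0,0,31.6,3.8,-105.4,0.65],
])

```text
clock: 2.75
tcp_pos: [0.4939, -0.0366, 0.1549]
orientation: [-3.068, -0.217, -0.503]
contact_force: [-0.0, 0.2, 0.6]
grip_width: 0.0296
gripper_force: 0.0
```

```bash
python3 - <<'E'
from h import *
p,d,P,c=grab('wrist','g1.png')
o=r.get_obs();print(o['grip_width'],(o['tcp_pos']@C).round(4),'turn',turn(C@FL))
hsv=cv2.cvtColor(p,cv2.COLOR_BGR2HSV);Q=P@C
M=(cv2.inRange(hsv,(7,120,60),(22,255,255))>0)&(abs(Q[...,1]+.11)<.012)&(abs(Q[...,2]+.045)<.008)
q=Q[M];print(len(q),np.percentile(q,(1,50,99),0).round(4).tolist())
E
```

```text
0.029747237463761966 [ 0.5083 -0.11   -0.0087] turn [-0.  -0.1  0.5]
2044 [[0.458, -0.1135, -0.0481], [0.513, -0.1103, -0.0458], [0.5572, -0.107, -0.0445]]
```

View pics/g1.png

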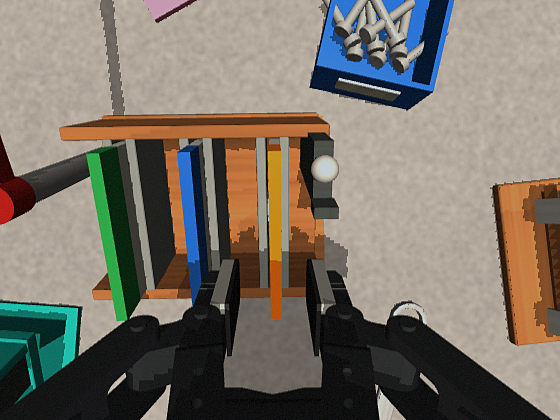

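The fingers straddle the orange plate at (276,235) and clear the blue plate. I'll go down 63 mm, then close.

Call:
servo_tool([
  [0,0,0.5,10,1.5,-30,0.65],
  [0,0,0.5,15,2.3,-45,0.65],
  [0,0,0.5,20,3,-59.5,0.65],
  [0,0,0.5,20,3,-59.5,0.65],
])

```text
clock: 3.13
tcp_pos: [0.5152, -0.033, 0.0967]
orientation: [-3.066, -0.232, -0.509]
contact_force: [-0.8, 0.1, 0.9]
grip_width: 0.03
gripper_force: 0.0
```

Call:
servo_tool([
  [0,0,0,0,0,0,1],
  [0,0,0,0,0,0,1],
  [0,0,0,0,0,0,1],
  [0,0,0,0,0,0,1],
  [0,0,0,0,0,0,1],
], force=70)

```text
clock: 3.55
tcp_pos: [0.5155, -0.0341, 0.0986]
orientation: [-3.067, -0.23, -0.513]
contact_force: [-1.6, -5.7, 6.3]
grip_width: 0.0047
gripper_force: 69.4
```

Call:
servo_tool([
  [0,0,0,-2,-0.3,6,1],
  [0,0,0,-4,-0.6,12,1],
  [0,0,0,-6.4,-1,18.9,1],
  [0,0,0,-9.6,-1.4,28.4,1],
  [0,0,0,-12.8,-1.9,37.8,1],
])

```text
clock: 3.97
tcp_pos: [0.5024, -0.0355, 0.1358]
orientation: [-3.066, -0.231, -0.512]
contact_force: [5.5, -4.3, -8.8]
grip_width: 0.0042
gripper_force: 68.6
```

Call:
servo_tool([
  [0,0,0,-4.8,-0.7,14.2,1],
  [0,0,0,-9.6,-1.4,28.4,1],
  [0,0,0,-16,-2.4,47.3,1],
  [0,0,0,-22.4,-3.4,66,1],
  [0,0,0,-29,-4.3,85,1],
])

```text
clock: 4.38
tcp_pos: [0.4716, -0.0382, 0.2207]
orientation: [-3.065, -0.234, -0.508]
contact_force: [0.3, -0.5, -1.5]
grip_width: 0.0043
gripper_force: 69.8
```

```bash
python3 - <<'E'
from h import *
p,d,P,c=grab('wrist','g2.png')
o=r.get_obs();t=o['tcp_pos'];print(t.round(4),o['grip_width'],o['contact_force'].round(1),o['joints'].round(2))
hsv=cv2.cvtColor(p,cv2.COLOR_BGR2HSV); T=R.from_rotvec(o['orientation']).as_matrix()
L=(P-t)@T   # in tool frame
M=(cv2.inRange(hsv,(7,120,60),(22,255,255))>0)&(abs(L[...,1])<.012)&(abs(L[...,2]+.03)<.03)&(abs(L[...,0])<.07)
q=L[M];print(len(q),np.percentile(q,(1,50,99),0).round(4).tolist())
s=grab('scene','s2.png')
yaw=.252; RE=frame(yaw,'x',0.3); print('rest axes',RE.round(3),'turn',turn(RE@FL))
E
```

```text
[ 0.4726 -0.0384  0.2242] 0.004543212739907751 [0.1 0.1 0. ] [ 0.47  0.02 -0.48  2.23 -0.06  0.57 -1.39]
3431 [[-0.0443, -0.0047, -0.0227], [0.014, -0.0013, -0.0213], [0.0461, 0.0017, -0.004]]
rest axes [[ 0.968 -0.238  0.074]
 [ 0.249  0.925 -0.286]
 [ 0.     0.296  0.955]] turn [13.  22.1  8.5]
```

View pics/g2.png

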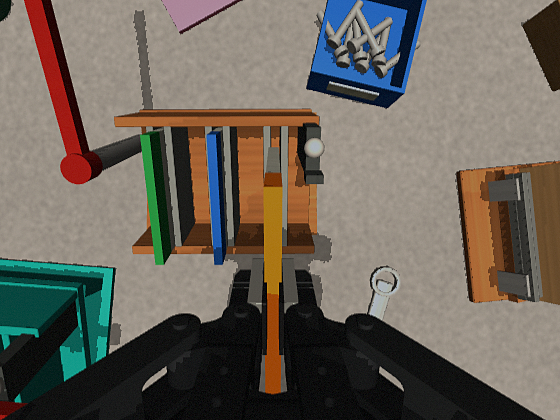

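The plate is held square and clear of the rack, with the band's top about 22 mm behind the fingertips. Next I'll carry it to above the rest.

Call:
servo_tool([
  [0,0,0,-5,0,40,1],
  [3.3,5.5,2.1,5,-35,46,1],
  [6.5,11,4.3,15,-73,46,1],
  [9.8,16.5,6.4,22,-112,46,1],
  [13,22.1,8.5,28,-150,46,1],
])

```text
clock: 4.9
tcp_pos: [0.5009, -0.191, 0.267]
orientation: [-2.818, -0.359, 0.064]
contact_force: [2.5, 0.2, -0.8]
grip_width: 0.0046
gripper_force: 69.8
```

Call:
servo_tool([
  [0,0,0,10,-39,-4,1],
  [0,0,0,18,-78,-8,1],
  [0,0,0,24,-117,-14,1],
  [0,0,0,30,-155,-20,1],
  [0,0,0,30,-155,-20,1],
])

```text
clock: 5.32
tcp_pos: [0.5283, -0.3526, 0.2414]
orientation: [-2.824, -0.343, 0.067]
contact_force: [-1.7, -1.7, -2.1]
grip_width: 0.0044
gripper_force: 69.9
```

Call:
servo_tool([
  [0,0,0,0,0,0,1],
  [0,0,0,0,0,0,1],
])

```text
clock: 5.48
tcp_pos: [0.5306, -0.3425, 0.2445]
orientation: [-2.817, -0.357, 0.064]
contact_force: [-0.5, 0.3, -1.7]
grip_width: 0.0044
gripper_force: 69.9
```

```bash
cat >> h.py <<'E'
RE=frame(.252,'x',0.3); O=np.array([.5164,-.2868,.04])
E
python3 - <<'E'
from h import *
p,d,P,c=grab('wrist','r2.png')
o=r.get_obs();t=o['tcp_pos'];print('rest frame tcp',((t-O)@RE).round(4),o['contact_force'].round(1),turn(RE@FL),o['joints'].round(2))
hsv=cv2.cvtColor(p,cv2.COLOR_BGR2HSV); L=(P-O)@RE
M=(cv2.inRange(hsv,(7,120,60),(22,255,255))>0)&(L[...,2]>.17)&(abs(L[...,0])<.07)
q=L[M];print('band',len(q),np.percentile(q,(1,50,99),0).round(4).tolist())
g=(hsv[...,1]<60)&(abs(L[...,0])<.07)&(L[...,1]>-.01)&(L[...,1]<.03)&(L[...,2]>-.02)&(L[...,2]<.03)
q=L[g];print('grey',len(q),np.percentile(q,(2,50,98),0).round(4).tolist(), np.histogram(q[:,2],bins=np.arange(-.02,.031,.005)))
b=(hsv[...,1]>50)&(abs(L[...,0])<.08)&(abs(L[...,1])<.006)&(L[...,2]>.02)&(L[...,2]<.08)
q=L[b];print('board',len(q),np.percentile(q,(1,50,99),0).round(4).tolist())
p,d,P,c=grab('side','r2s.png'); L=(P-O)@RE; hsv=cv2.cvtColor(p,cv2.COLOR_BGR2HSV)
M=(L[...,2]>.105)&(L[...,2]<.18)&(abs(L[...,0])<.06)&(abs(L[...,1]-.006)<.02)
q=L[M];print('side plate',len(q),np.percentile(q,(1,50,99),0).round(4).tolist())
g=(hsv[...,1]<60)&(abs(L[...,0])<.07)&(L[...,1]>-.01)&(L[...,1]<.03)&(L[...,2]>-.02)&(L[...,2]<.03)
q=L[g];print('grey',len(q),np.percentile(q,(2,50,98),0).round(4).tolist(), np.histogram(q[:,2],bins=np.arange(-.02,.031,.005))[0])
cv2.imwrite('pics/r2m.png',np.hstack([cv2.resize(cv2.imread('pics/r2.png'),(420,315)),cv2.resize(p[80:200,250:400],(380,304),interpolation=3)[:, :].copy() if 0 else cv2.resize(p[80:200,250:395],(380,315),interpolation=3)]))
E
```

```text
rest frame tcp [0.0004 0.0064 0.2127] [ 1.2  0.6 -0.1] [-0.2 -0.4 -0.2] [ 0.72  0.54 -0.22  1.45 -0.1   1.37 -0.77]
band 3452 [[-0.0423, 0.0036, 0.2168], [0.0159, 0.0066, 0.2359], [0.048, 0.01, 0.2374]]
grey 1513 [[-0.0545, 0.0016, -0.0003], [0.0304, 0.0178, 0.0054], [0.0574, 0.0256, 0.0111]] (array([  1,   1,   2,  67, 667, 477, 298,   0,   0,   0]), array([-2.00000000e-02, -1.50000000e-02, -1.00000000e-02, -5.00000000e-03,
        3.46944695e-18,  5.00000000e-03,  1.00000000e-02,  1.50000000e-02,
        2.00000000e-02,  2.50000000e-02,  3.00000000e-02]))
board 1156 [[-0.0633, -0.0059, 0.0371], [0.0172, -0.0026, 0.0601], [0.064, 0.0013, 0.0617]]
side plate 349 [[-0.0529, 0.0035, 0.1465], [-0.0047, 0.0094, 0.1637], [0.0456, 0.0157, 0.1797]]
grey 251 [[-0.0576, 0.0165, -0.018], [-0.0028, 0.0227, 0.0008], [0.0565, 0.0286, 0.0113]] [17 18 28 56 54 56 22  0  0  0]
```

View pics/r2m.png

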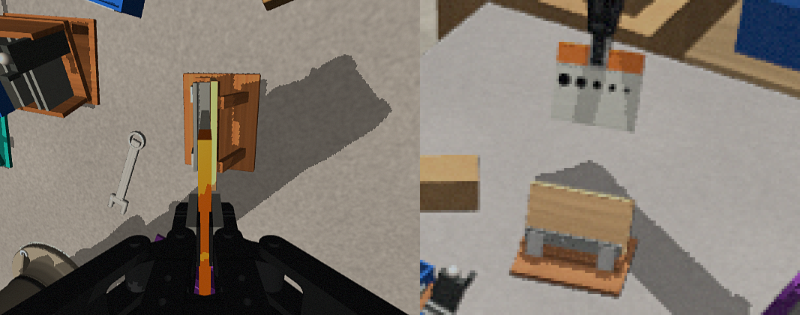

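The view shows the plate centred over the rest with its band up. The ledge's lip top reads about z 11 mm, so the ledge is near 2 mm; I'll confirm that by feel. Descending to just above the ledge.

Call:
servo_tool([
  [-0.2,-0.4,-0.2,-2.2,11,-36.5,1],
  [-0.2,-0.4,-0.2,-4.5,22,-73,1],
  [-0.2,-0.4,-0.2,-6,30,-98,1],
  [-0.2,-0.4,-0.2,-7.5,37,-122,1],
  [-0.2,-0.4,-0.2,-7.5,37,-122,1],
])

```text
clock: 6.0
tcp_pos: [0.5205, -0.3014, 0.1194]
orientation: [-2.816, -0.358, 0.063]
contact_force: [-0.6, 1.2, -2.2]
grip_width: 0.0045
gripper_force: 69.8
```

Call:
servo_tool([
  [0,0,0,0,0,0,1],
  [0,0,0,0,0,0,1],
  [0,0,0,0,0,0,1],
])

```text
clock: 6.25
tcp_pos: [0.5245, -0.3074, 0.1255]
orientation: [-2.826, -0.355, 0.049]
contact_force: [0.0, 0.5, -1.7]
grip_width: 0.0049
gripper_force: 69.8
```

```bash
python3 - <<'E'
from h import *
o=r.get_obs();t=o['tcp_pos'];print('rest frame tcp',((t-O)@RE).round(4),(o['contact_force']@RE).round(1),turn(RE@FL))
p,d,P,c=grab('side','r3s.png'); L=(P-O)@RE
M=(L[...,2]>.065)&(L[...,2]<.11)&(abs(L[...,0])<.06)&(abs(L[...,1]-.006)<.02)
q=L[M];print('plate',len(q),np.percentile(q,(1,50,99),0).round(4).tolist())
p,d,P,c=grab('wrist','r3.png'); L=(P-O)@RE;hsv=cv2.cvtColor(p,cv2.COLOR_BGR2HSV)
M=(cv2.inRange(hsv,(7,120,60),(22,255,255))>0)&(L[...,2]>.095)&(abs(L[...,0])<.07)
q=L[M];print('band',len(q),np.percentile(q,(1,50,99),0).round(4).tolist())
b=(abs(L[...,0])<.08)&(abs(L[...,1]+.004)<.008)&(L[...,2]>.055)&(L[...,2]<.065)
q=L[b];print('board top',len(q),np.percentile(q,(1,50,99),0).round(4).tolist())
E
```

```text
rest frame tcp [0.0027 0.0043 0.0882] [ 0.1 -0.  -1.7] [0.3 0.2 0.2]
plate 424 [[-0.0502, 0.0016, 0.0658], [-0.003, 0.008, 0.088], [0.0485, 0.0221, 0.1094]]
band 3413 [[-0.04, 0.0025, 0.098], [0.0176, 0.0056, 0.1117], [0.0505, 0.0089, 0.1131]]
board top 1992 [[-0.0027, -0.0066, 0.0576], [0.0351, -0.0028, 0.0601], [0.0638, 0.0012, 0.0616]]
```

Call:
servo_tool([
  [0,0,0,-0.7,3,-7,1],
  [0,0,0,-1.1,4.4,-11,1],
  [0,0,0,-1.3,5.2,-14,1],
  [0,0,0,-1.3,5.2,-14,1],
])

```text
clock: 6.68
tcp_pos: [0.5211, -0.3005, 0.1082]
orientation: [-2.822, -0.354, 0.056]
contact_force: [0.5, -1.0, -2.4]
grip_width: 0.0042
gripper_force: 69.9
```

Call:
servo_tool([
  [0,0,0,-0.1,0.3,-1,1],
  [0,0,0,-0.15,0.6,-2,1],
  [0,0,0,-0.2,0.9,-3,1],
  [0,0,0,-0.2,0.9,-3,1],
])

```text
clock: 7.02
tcp_pos: [0.5217, -0.3003, 0.1062]
orientation: [-2.823, -0.354, 0.053]
contact_force: [-0.2, -0.2, -0.7]
grip_width: 0.0047
gripper_force: 70.0
```

```bash
python3 - <<'E'
from h import *
o=r.get_obs();t=o['tcp_pos'];print('rest frame tcp',((t-O)@RE).round(4),(o['contact_force']@RE).round(1),turn(RE@FL),o['grip_width'])
E
```

```text
rest frame tcp [0.0017 0.0058 0.0675] [-0.3 -0.4 -0.6] [0.1 0.  0.1] 0.0046817058837257085
```

Call:
servo_tool([
  [0,0,0,-0.1,0.3,-1,1],
  [0,0,0,-0.1,0.3,-1,1],
  [0,0,0,-0.1,0.3,-1,1],
])

```text
clock: 7.27
tcp_pos: [0.5218, -0.3005, 0.106]
orientation: [-2.824, -0.354, 0.052]
contact_force: [-0.7, -1.8, 5.0]
grip_width: 0.0045
gripper_force: 70.7
```

Call:
servo_tool([
  [0,0,0,-0.1,0.3,-1,1],
  [0,0,0,-0.1,0.3,-1,1],
  [0,0,0,-0.1,0.3,-1,1],
])

```text
clock: 7.52
tcp_pos: [0.5218, -0.3006, 0.1059]
orientation: [-2.825, -0.354, 0.052]
contact_force: [-1.8, -1.5, 11.0]
grip_width: 0.0045
gripper_force: 71.7
```

Ledge found: the height stopped changing and the force rose to 11 N. I'll ease off and lean the plate back until it meets the board.

Call:
servo_tool([
  [0,0,0,0.1,-0.3,1.2,1],
  [0,0,0,0.3,-1.2,0.9,1],
  [0,0,0,0.3,-1.2,0.9,1],
])

```text
clock: 7.77
tcp_pos: [0.5219, -0.3008, 0.1059]
orientation: [-2.823, -0.354, 0.053]
contact_force: [-1.9, -1.6, 7.4]
grip_width: 0.0047
gripper_force: 71.2
```

Call:
servo_tool([
  [0,0,0,0.2,-0.9,-0.3,1],
  [0,0,0,0.2,-0.9,-0.3,1],
  [0,0,0,0.2,-0.9,-0.3,1],
])

```text
clock: 8.02
tcp_pos: [0.5222, -0.3013, 0.1057]
orientation: [-2.822, -0.354, 0.053]
contact_force: [-2.0, -0.1, 9.1]
grip_width: 0.0048
gripper_force: 71.3
```

```bash
python3 - <<'E'
from h import *
o=r.get_obs();t=o['tcp_pos'];print('rest frame tcp',((t-O)@RE).round(4),(o['contact_force']@RE).round(1),turn(RE@FL),o['moment'].round(2))
E
```

```text
rest frame tcp [0.002  0.0047 0.0674] [-2.   3.1  8.6] [0.1 0.  0.1] [0.5  0.47 0.15]
```

Call:
servo_tool([
  [0,0,0,0.1,-0.2,0.8,1],
  [0,0,0,0.4,-1.6,0.35,1],
  [0,0,0,0.4,-1.6,0.35,1],
  [0,0,0,0.4,-1.6,0.35,1],
])

```text
clock: 8.35
tcp_pos: [0.5225, -0.3028, 0.1052]
orientation: [-2.822, -0.354, 0.053]
contact_force: [0.1, 0.7, 3.7]
grip_width: 0.0046
gripper_force: 70.6
```

```bash
python3 - <<'E'
from h import *
o=r.get_obs();t=o['tcp_pos'];print('rest frame tcp',((t-O)@RE).round(4),(o['contact_force']@RE).round(1),turn(RE@FL),o['moment'].round(2))
E
```

```text
rest frame tcp [0.002  0.003  0.0674] [0.3 1.7 3.3] [0.1 0.  0.1] [ 0.43  0.06 -0.02]
```

Call:
servo_tool([
  [0,0,0,0,0,0,0.9],
  [0,0,0,0,0,0,0.85],
  [0,0,0,0,0,0,0.7],
  [0,0,0,0,0,0,0.6],
  [0,0,0,0,0,0,0.6],
], force=20)

```text
clock: 8.77
tcp_pos: [0.5221, -0.3036, 0.1049]
orientation: [-2.824, -0.354, 0.054]
contact_force: [1.1, 0.9, -0.5]
grip_width: 0.0338
gripper_force: 0.0
```

Call:
servo_tool([
  [0,0,0,0.4,-1.4,4.8,0.6],
  [0,0,0,1.5,-5.7,19,0.6],
  [0,0,0,3.7,-14.3,48,0.6],
  [0,0,0,6,-23,77,0.6],
  [0,0,0,8.9,-34,115,0.6],
])

```text
clock: 9.18
tcp_pos: [0.5302, -0.3368, 0.2201]
orientation: [-2.821, -0.354, 0.057]
contact_force: [0.6, -0.9, -1.4]
grip_width: 0.0343
gripper_force: 0.0
```

```bash
python3 - <<'E'
from h import *
o=r.get_obs();print(o['tcp_pos'],o['grip_width'],o['contact_force'].round(1),o['joints'].round(2))
p,d,P,c=grab('side','f1.png'); L=(P-O)@RE;hsv=cv2.cvtColor(p,cv2.COLOR_BGR2HSV)
for nm,Lz in (('side',L),):
    M=(L[...,2]>.02)&(L[...,2]<.11)&(abs(L[...,0])<.06)&(abs(L[...,1]-.006)<.01)
    q=L[M];print('plate',len(q),np.percentile(q,(1,50,99),0).round(4).tolist())
    M&=cv2.inRange(hsv,(7,120,60),(22,255,255))>0
    M&=L[...,2]>.06
    q=L[M];print('band',len(q),np.percentile(q,(1,50,99),0).round(4).tolist())
p2,d,P,c=grab('wrist','f1w.png')
# refine pin & hinge from side/scene (cradle-aligned coords)
for n in ['scene','side']:
    z=np.load(n+'0.npz');p0,P=z['p'],z['P'];Q=P@C;hsv=cv2.cvtColor(p0,cv2.COLOR_BGR2HSV)
    M=(hsv[...,2]<60)&(P[...,0]>.58)&(P[...,0]<.75)&(P[...,1]>.08)&(P[...,1]<.22)&(P[...,2]>.12)&(P[...,2]<.26)
    print(n,'pin Q',np.percentile(Q[M],(5,50,95),0).round(4).tolist())
    M=(cv2.inRange(hsv,(0,150,60),(6,255,255))>0)&(P[...,0]>.45)&(P[...,0]<.72)&(P[...,1]>.07)&(P[...,1]<.2)&(P[...,2]>.13)&(P[...,2]<.26)
    q=Q[M]; m=q.mean(0); s=np.linalg.svd(q-m,full_matrices=False)[2][0]; print('bar',m.round(4),s.round(3),np.percentile(q,(1,99),0).round(4).tolist())
cv2.imwrite('pics/f1m.png',np.hstack([cv2.resize(p2,(420,315)),cv2.resize(p[80:200,250:395],(380,315),interpolation=3)]))
E
```

```text
[ 0.53015927 -0.33678595  0.2201318 ] 0.03432450132072886 [ 0.6 -0.9 -1.4] [ 0.72  0.56 -0.22  1.49 -0.1   1.32 -0.77]
plate 759 [[-0.0581, -0.0033, 0.0209], [-0.0015, 0.0058, 0.055], [0.0582, 0.0123, 0.092]]
band 227 [[-0.0493, -0.0013, 0.0699], [-0.0011, 0.0064, 0.0815], [0.0481, 0.0132, 0.0926]]
scene pin Q [[0.7194, 0.032, -0.022], [0.7243, 0.0356, -0.003], [0.7261, 0.0383, 0.0124]]
bar [ 0.619   0.0263 -0.0253] [0.995 0.091 0.037] [[0.5375, 0.0129, -0.0318], [0.724, 0.0365, 0.0116]]
side pin Q [[0.7105, 0.0366, -0.0259], [0.7148, 0.0412, -0.0019], [0.7196, 0.0436, 0.014]]
bar [ 0.6138  0.0291 -0.0266] [-0.995 -0.096  0.008] [[0.5297, 0.0124, -0.0344], [0.7119, 0.0421, -0.0212]]
```

View pics/f1m.png

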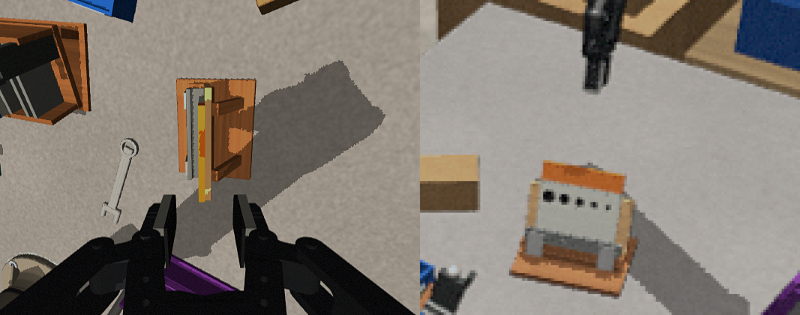

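The plate stands on the rest with its band uppermost, seated on the ledge and lying back. Next is the keeper. The pin measures at cradle-aligned (0.717, 0.037), which is 180 mm from the hinge, as it should be. I'll move above it.

Call:
servo_tool([
  [0,0,0,3,-5,40,0.5],
  [-3,-5.5,-2,8,20,70,0.5],
  [-6.5,-11,-4.3,18,58,75,0.5],
  [-9.8,-16.5,-6.4,26,95,75,0.5],
  [-13,-22.1,-8.5,35,130,75,0.5],
])

```text
clock: 9.7
tcp_pos: [0.5671, -0.2061, 0.2974]
orientation: [-3.07, -0.228, -0.533]
contact_force: [1.5, 0.3, -0.2]
grip_width: 0.0424
gripper_force: 0.0
```

Call:
servo_tool([
  [0,0,0,40,190,0,0.5],
  [0,0,0,40,190,0,0.5],
  [0,0,0,40,190,0,0.5],
  [0,0,0,40,190,0,0.5],
  [0,0,0,40,190,0,0.5],
])

```text
clock: 10.12
tcp_pos: [0.6063, -0.0123, 0.296]
orientation: [-3.066, -0.236, -0.521]
contact_force: [0.2, 0.3, 0.7]
grip_width: 0.0427
gripper_force: 0.0
```

Call:
servo_tool([
  [0,0,0,40,152,-4,0.5],
  [0,0,0,40,152,-4,0.5],
  [0,0,0,40,152,-4,0.5],
  [0,0,0,40,152,-4,0.5],
  [0,0,0,40,152,-4,0.5],
])

```text
clock: 10.53
tcp_pos: [0.6459, 0.1446, 0.2916]
orientation: [-3.06, -0.245, -0.52]
contact_force: [-0.6, 1.3, 0.4]
grip_width: 0.0428
gripper_force: 0.0
```

Call:
servo_tool([
  [0,0,0,0,0,0,0.5],
])

```text
clock: 10.62
tcp_pos: [0.6458, 0.1377, 0.291]
orientation: [-3.066, -0.237, -0.518]
contact_force: [-1.0, -0.7, -0.0]
grip_width: 0.0425
gripper_force: 0.0
```

```bash
python3 - <<'E'
from h import *
p,d,P,c=grab('wrist','k1.png')
o=r.get_obs();t=o['tcp_pos'];print(t.round(4),(t@C).round(4),o['grip_width'],turn(C@FL),o['joints'].round(2))
Q=P@C;hsv=cv2.cvtColor(p,cv2.COLOR_BGR2HSV)
M=(hsv[...,2]<70)&(abs(Q[...,0]-.717)<.025)&(abs(Q[...,1]-.037)<.025)&(Q[...,2]>-.022)&(Q[...,2]<.025)
v,u=np.nonzero(M);q=Q[M];print('pin',len(q),np.percentile(q,(2,50,98),0).round(4).tolist(),u.mean(),v.mean())
T=q[q[:,2]>np.percentile(q[:,2],95)-.004]; print('pin top',len(T),T.mean(0).round(4),T.min(0).round(4),T.max(0).round(4))
M=(cv2.inRange(hsv,(0,150,60),(6,255,255))>0)&(Q[...,2]>-.05)&(Q[...,2]<.0)
q=Q[M];v,u=np.nonzero(M);print('bar',len(q),np.percentile(q,(1,50,99),0).round(4).tolist());m=q.mean(0);print(m.round(4),np.linalg.svd(q-m,full_matrices=False)[2][0].round(3))
E
```

```text
[0.6459 0.135  0.2909] [0.7175 0.0369 0.0617] 0.04261768794401117 [ 0.2  0.3 -0. ] [ 0.02  0.27 -0.42  1.78  0.26  0.8  -1.94]
pin 610 [[0.7125, 0.0322, -0.0199], [0.7203, 0.0379, 0.0099], [0.7226, 0.0434, 0.0142]] 277.2590163934426 225.17868852459017
pin top 304 [0.7176 0.0377 0.0129] [0.7114 0.0321 0.01  ] [0.7228 0.0434 0.0148]
bar 1794 [[0.5642, 0.0201, -0.0296], [0.6379, 0.0302, -0.0257], [0.7215, 0.0402, -0.0242]]
[ 0.636   0.0302 -0.0257] [-0.996 -0.093  0.004]
```

View pics/k1.png

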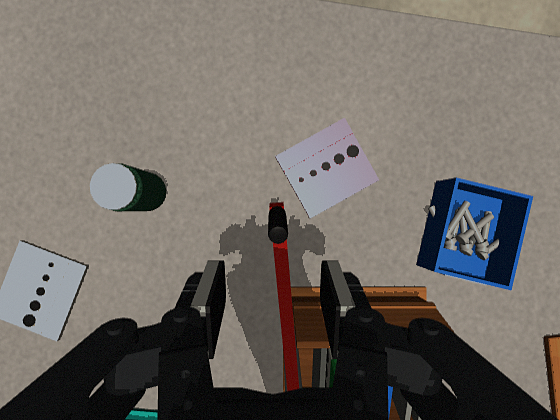

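The pin is at (277,225), centred between the open fingers. I'll go down and grip it.

Call:
servo_tool([
  [0,0,0,8,1.5,-24,0.5],
  [0,0,0,16,3,-48,0.5],
  [0,0,0,25.5,4.7,-75.7,0.5],
  [0,0,0,25.5,4.7,-75.7,0.5],
  [0,0,0,25.5,4.7,-75.7,0.5],
])

```text
clock: 11.08
tcp_pos: [0.6709, 0.1368, 0.214]
orientation: [-3.071, -0.226, -0.514]
contact_force: [-1.2, 0.3, -0.1]
grip_width: 0.0428
gripper_force: 0.0
```

Call:
servo_tool([
  [0,0,0,0,0,0,1],
  [0,0,0,0,0,0,1],
  [0,0,0,0,0,0,1],
  [0,0,0,0,0,0,1],
  [0,0,0,0,0,0,1],
], force=40)

```text
clock: 11.5
tcp_pos: [0.6724, 0.1395, 0.2175]
orientation: [-3.067, -0.229, -0.524]
contact_force: [-3.3, -1.1, 7.1]
grip_width: 0.0107
gripper_force: 39.4
```

```bash
python3 - <<'E'
from h import *
o=r.get_obs();t=o['tcp_pos'];q=t@C;print(q.round(4),o['grip_width'],o['contact_force'].round(1),o['joints'].round(2))
hx,hy=.5375,.020
a0=np.arctan2(q[1]-hy,q[0]-hx); print('alpha0',np.degrees(a0),'r',np.hypot(q[0]-hx,q[1]-hy))
A=np.radians(np.array(list(np.linspace(np.degrees(a0),-84,18)[0:])+[-88,-90,-91]))
prev=None
for i,a in enumerate(A):
    p=C@np.array([hx+.18*np.cos(a),hy+.18*np.sin(a),q[2]]); 
    phi=.52*(a-a0)
    b=(i-1)//5*5 if i else 0
    if i:
        pb=C@np.array([hx+.18*np.cos(A[b]),hy+.18*np.sin(A[b]),q[2]]); phb=.52*(A[b]-a0)
        print(i,np.degrees(a).round(1),np.r_[np.degrees(C[:,2]*(phi-phb)),(p-pb)*1000].round(1).tolist())
E
```

```text
[ 0.7192  0.0374 -0.0164] 0.010715816119529003 [-3.3 -1.1  7.1] [-0.02  0.38 -0.39  1.8   0.34  0.68 -2.01]
alpha0 5.475199278869486 r 0.1825586121488685
1 0.2 [0.9, 0.1, -2.6, 3.2, -16.2, 0.3]
2 -5.1 [1.8, 0.3, -5.2, 5.0, -32.6, 0.0]
3 -10.3 [2.6, 0.4, -7.8, 5.4, -49.1, -0.7]
4 -15.6 [3.5, 0.5, -10.4, 4.4, -65.6, -1.9]
5 -20.8 [4.4, 0.7, -12.9, 1.9, -81.9, -3.6]
6 -26.1 [0.9, 0.1, -2.6, -3.9, -15.9, -2.1]
7 -31.4 [1.8, 0.3, -5.2, -9.2, -31.4, -4.7]
8 -36.6 [2.6, 0.4, -7.8, -15.8, -46.2, -7.7]
9 -41.9 [3.5, 0.5, -10.4, -23.6, -60.4, -11.1]
10 -47.2 [4.4, 0.7, -12.9, -32.7, -73.7, -14.8]
11 -52.4 [0.9, 0.1, -2.6, -10.2, -12.3, -4.1]
12 -57.7 [1.8, 0.3, -5.2, -21.5, -23.6, -8.5]
13 -62.9 [2.6, 0.4, -7.8, -33.7, -33.7, -13.1]
14 -68.2 [3.5, 0.5, -10.4, -46.7, -42.6, -18.0]
15 -73.5 [4.4, 0.7, -12.9, -60.5, -50.2, -23.1]
16 -78.7 [0.9, 0.1, -2.6, -14.4, -6.2, -5.2]
17 -84.0 [1.8, 0.3, -5.2, -29.3, -11.0, -10.5]
18 -88.0 [2.4, 0.4, -7.1, -40.9, -13.6, -14.6]
19 -90.0 [2.8, 0.4, -8.1, -46.8, -14.6, -16.6]
20 -91.0 [2.9, 0.4, -8.6, -49.7, -15.0, -17.6]
```

Call:
servo_tool([
  [0.9,0.1,-2.6,3.2,-16.2,0.3,1],
  [1.8,0.3,-5.2,5,-32.6,0,1],
  [2.6,0.4,-7.8,5.4,-49.1,-0.7,1],
  [3.5,0.5,-10.4,4.4,-65.6,-1.9,1],
  [4.4,0.7,-12.9,1.9,-81.9,-3.6,1],
])

```text
clock: 11.92
tcp_pos: [0.675, 0.0569, 0.2139]
orientation: [-3.034, 0.141, -0.509]
contact_force: [-0.8, 1.0, 7.9]
grip_width: 0.0103
gripper_force: 39.6
```

```bash
python3 - <<'E'
from h import *
o=r.get_obs();t=o['tcp_pos'];q=t@C;print(q.round(4),o['grip_width'],o['gripper_force'],o['contact_force'].round(1),o['joints'].round(2))
print(np.degrees(np.arctan2(q[1]-.020,q[0]-.5375)),np.hypot(q[0]-.5375,q[1]-.02))
E
```

```text
[ 0.7087 -0.0446 -0.0166] 0.010323825167158497 39.55135881900787 [-0.8  1.   7.9] [ 0.1   0.37 -0.35  1.83  0.25  0.64 -2.05]
-20.68302342444675 0.18301550827993282
```

Tracking well at low force, so I'll continue.

Call:
servo_tool([
  [0.9,0.1,-2.6,-3.9,-15.9,-2.1,1],
  [1.8,0.3,-5.2,-9.2,-31.4,-4.7,1],
  [2.6,0.4,-7.8,-15.8,-46.2,-7.7,1],
  [3.5,0.5,-10.4,-23.6,-60.4,-11.1,1],
  [4.4,0.7,-12.9,-32.7,-73.7,-14.8,1],
])

```text
clock: 12.33
tcp_pos: [0.6412, -0.0169, 0.1985]
orientation: [-2.962, 0.495, -0.484]
contact_force: [-4.3, 1.1, 7.3]
grip_width: 0.0105
gripper_force: 39.7
```

Call:
servo_tool([
  [0.9,0.1,-2.6,-10.2,-12.3,-4.1,1],
  [1.8,0.3,-5.2,-21.5,-23.6,-8.5,1],
  [2.6,0.4,-7.8,-33.7,-33.7,-13.1,1],
  [3.5,0.5,-10.4,-46.7,-42.6,-18,1],
  [4.4,0.7,-12.9,-60.5,-50.2,-23.1,1],
])

```text
clock: 12.75
tcp_pos: [0.5812, -0.0679, 0.1756]
orientation: [-2.851, 0.835, -0.458]
contact_force: [-1.6, 1.6, 4.1]
grip_width: 0.0109
gripper_force: 39.7
```

```bash
python3 - <<'E'
from h import *
o=r.get_obs();t=o['tcp_pos'];q=t@C;print(q.round(4),o['grip_width'],o['gripper_force'],o['contact_force'].round(1),o['joints'].round(2))
print(np.degrees(np.arctan2(q[1]-.020,q[0]-.5375)),np.hypot(q[0]-.5375,q[1]-.02))
E
```

```text
[ 0.591  -0.154  -0.0169] 0.010860310667330304 39.65486526489258 [-1.6  1.6  4.1] [ 0.29  0.27 -0.29  2.06  0.05  0.49 -2.16]
-72.91326867900281 0.18198992023713198
```

Call:
servo_tool([
  [0.9,0.1,-2.6,-14.4,-6.2,-5.2,1],
  [1.8,0.3,-5.2,-29.3,-11,-10.5,1],
  [2.1,0.3,-6.1,-35,-12.3,-12.5,1],
  [2.4,0.4,-7.1,-40.9,-13.6,-14.6,1],
  [2.8,0.4,-8.1,-46.8,-14.6,-16.6,1],
])

```text
clock: 13.17
tcp_pos: [0.5344, -0.0826, 0.1587]
orientation: [-2.764, 1.037, -0.438]
contact_force: [-0.6, -2.4, 7.1]
grip_width: 0.0103
gripper_force: 40.1
```

Call:
servo_tool([
  [0,0,0,0,0,0,1],
  [0,0,0,0,0,0,1],
])

```text
clock: 13.33
tcp_pos: [0.5346, -0.0826, 0.1587]
orientation: [-2.764, 1.035, -0.438]
contact_force: [-1.8, -3.5, 6.3]
grip_width: 0.0105
gripper_force: 40.4
```

```bash
python3 - <<'E'
from h import *
o=r.get_obs();t=o['tcp_pos'];q=t@C;print(q.round(4),o['grip_width'],o['gripper_force'],(o['contact_force']@C).round(1),o['joints'].round(2))
print(np.degrees(np.arctan2(q[1]-.020,q[0]-.5375)),np.hypot(q[0]-.5375,q[1]-.02))
E
```

```text
[ 0.5398 -0.1615 -0.0171] 0.010472415820685326 40.36012530326843 [-0.1 -3.2  6.7] [ 0.33  0.23 -0.28  2.17 -0.01  0.42 -2.21]
-89.27394608780554 0.1815589133941499
```

Call:
servo_tool([
  [0,0,0,-1.4,-0.2,-0.5,1],
  [0,0,0,-2.8,-0.4,-1,1],
  [0,0,0,-2.8,-0.4,-1,1],
])

```text
clock: 13.58
tcp_pos: [0.5342, -0.0826, 0.1589]
orientation: [-2.762, 1.033, -0.444]
contact_force: [5.7, -2.5, 4.1]
grip_width: 0.011
gripper_force: 39.8
```

```bash
python3 - <<'E'
from h import *
o=r.get_obs();t=o['tcp_pos'];q=t@C;print(q.round(4),o['grip_width'],(o['contact_force']@C).round(1))
p,d,P,c=grab('wrist','k2.png');Q=P@C;hsv=cv2.cvtColor(p,cv2.COLOR_BGR2HSV)
M=(cv2.inRange(hsv,(0,150,60),(6,255,255))>0)&(Q[...,2]>-.03)&(Q[...,2]<-.02)
q=Q[M];print('bar',len(q));
if len(q)>50: m=q.mean(0);s=np.linalg.svd(q-m,full_matrices=False)[2][0];print(m.round(4),s.round(3),np.percentile(q,(1,99),0).round(3).tolist())
E
```

```text
[ 0.5395 -0.1615 -0.0168] 0.011029114151059961 [ 6.3 -3.3  2.2]
bar 16
```

Call:
servo_tool([
  [0,0,0,-1.4,-0.2,-0.5,1],
  [0,0,0,-2.8,-0.4,-1,1],
  [0,0,0,-2.8,-0.4,-1,1],
  [0,0,0,-2.8,-0.4,-1,1],
])

```text
clock: 13.97
tcp_pos: [0.5339, -0.0827, 0.1591]
orientation: [-2.76, 1.032, -0.45]
contact_force: [12.0, -1.0, 1.9]
grip_width: 0.0107
gripper_force: 39.4
```

Call:
servo_tool([
  [0,0,0,-1.4,-0.2,-0.5,1],
  [0,0,0,-1.4,-0.2,-0.5,1],
  [0,0,0,-1.4,-0.2,-0.5,1],
])

```text
clock: 14.22
tcp_pos: [0.5337, -0.0827, 0.1591]
orientation: [-2.759, 1.031, -0.453]
contact_force: [15.8, -0.8, 0.7]
grip_width: 0.0108
gripper_force: 39.3
```

```bash
python3 - <<'E'
from h import *
o=r.get_obs();t=o['tcp_pos'];q=t@C;print(q.round(4),o['grip_width'],(o['contact_force']@C).round(1))
E
```

```text
[ 0.5391 -0.1615 -0.0165] 0.010764194804471173 [14.8 -3.1 -4.4]
```

The bar is against its stop: it didn't move at 15 N, well past the 5 N detent. I'll relax, release and lift away.

Call:
servo_tool([
  [0,0,0,4,0.6,1.4,1],
  [0,0,0,7,1,2.5,1],
  [0,0,0,7,1,2.5,0.7],
  [0,0,0,7,1,2.5,0.5],
  [0,0,0,7,1,2.5,0.5],
])

```text
clock: 14.63
tcp_pos: [0.5325, -0.0809, 0.1567]
orientation: [-2.767, 1.033, -0.43]
contact_force: [-0.2, -0.3, -0.5]
grip_width: 0.0429
gripper_force: 0.0
```

Call:
servo_tool([
  [0,0,0,0,0,0,0.5],
  [0,0,0,-4,-0.6,12,0.5],
  [0,0,0,-9.6,-1.4,28.4,0.5],
  [0,0,0,-19,-2.9,57,0.5],
  [0,0,0,-29,-4.3,85,0.5],
])

```text
clock: 15.05
tcp_pos: [0.5032, -0.0849, 0.2421]
orientation: [-2.767, 1.032, -0.428]
contact_force: [-0.2, -0.4, 0.4]
grip_width: 0.0428
gripper_force: 0.0
```

Call:
servo_tool([
  [0,0,0,-35,0,50,0.5],
  [0,0,0,-70,0,75,0.5],
  [0,0,0,-80,0,80,0.5],
  [0,0,0,-80,0,80,0.5],
])

```text
clock: 15.38
tcp_pos: [0.4224, -0.0859, 0.3259]
orientation: [-2.765, 1.034, -0.44]
contact_force: [0.1, -0.3, 0.6]
grip_width: 0.0428
gripper_force: 0.0
```

```bash
python3 - <<'E'
from h import *
o=r.get_obs();print(o['tcp_pos'],o['contact_force'].round(1),o['grip_width'])
im=[]
for n in ['scene','side']:
    p,d,P,c=grab(n); Q=P@C;hsv=cv2.cvtColor(p,cv2.COLOR_BGR2HSV)
    M=(cv2.inRange(hsv,(0,150,60),(6,255,255))>0)&(Q[...,2]>-.045)&(Q[...,2]<-.015)&(abs(Q[...,0]-.5375)<.03)&(Q[...,1]>-.2)&(Q[...,1]<.05)
    q=Q[M];m=q.mean(0);s=np.linalg.svd(q-m,full_matrices=False)[2][0];print(n,'bar',len(q),m.round(4),s.round(3))
    L=(P-O)@RE
    M=(cv2.inRange(hsv,(7,120,60),(22,255,255))>0)&(L[...,2]>.066)&(L[...,2]<.11)&(abs(L[...,0])<.06)&(abs(L[...,1]-.006)<.015)
    print('band',M.sum(),np.percentile(L[M],(1,50,99),0).round(4).tolist())
    im.append(p)
a=cv2.resize(im[0][190:330,110:390],(800,400),interpolation=3);b=cv2.resize(im[1][130:270,160:360],(286,200),interpolation=3)
w=np.zeros((600,800,3),np.uint8);w[:400]=a;w[400:,:286]=b;w[400:,300:566]=cv2.resize(im[0],(266,200));cv2.imwrite('pics/end.png',w)
E
```

```text
[ 0.42239406 -0.08589623  0.32592503] [ 0.1 -0.3  0.6] 0.04284393377120162
scene bar 362 [ 0.543  -0.0611 -0.0288] [0.005 1.    0.005]
band 222 [[-0.0477, -0.0012, 0.0679], [0.01, 0.0055, 0.084], [0.0531, 0.008, 0.0947]]
side bar 212 [ 0.5374 -0.0468 -0.0255] [-0.005  1.     0.006]
band 226 [[-0.0494, -0.0017, 0.0687], [-0.0016, 0.006, 0.0815], [0.0469, 0.013, 0.0927]]
```

View pics/end.png

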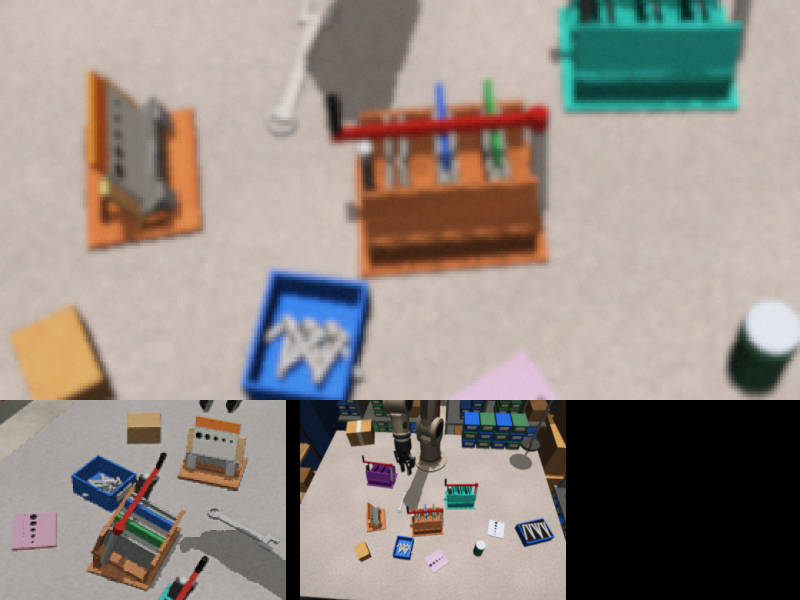

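The bar lies along the row to within 0.005 rad, over the blue and green plates, and the orange plate is steady on the rest. Nothing else has moved, so I'm handing in.

```bash
python3 -c "
from bench import r
print(r.hand_in())"
```

```text
the job is handed in; nothing more can be done
None
```

The job is handed in: the orange plate stands band up on the ledge against the tilted board, the red keeper is shut against its stop over the blue and green plates, and the other things on the bench look undisturbed; hand-in came at about 15 s and gave no verdict.

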